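# Put the polishing wheels and compound bars back in their own trays

## Robot

A 7-joint arm with a two-finger parallel gripper is mounted at the origin on the work surface. World frame = base frame: x ahead of the robot, y to its left, z up, the work surface at z = 0. Lengths are in m, angles in rad, forces in N, time in s.
With the tool pointing down it reaches from about 0.35 to 0.9 m from the base axis. Payload 8.1 kg.
Tool frame: the origin (TCP) lies at the very end of the fingers, on their centre line; the grasp point (between the pads) lies 19 mm behind it (bot.pinch_z is the distance from the TCP to the grasp point, in m); z points along the fingers, y is the line along which they close (so a half turn about z gives the same grasp; the last joint's range is limited). The gripper opens to 85 mm and grips with 20 to 120 N. Pads are 22 mm wide; open, the fingers measure 114 mm over their backs; the gripper's body (76 mm by 85 mm) begins 54 mm behind the grasp point. The pads swing forward as they close: fully open they stand 13 mm farther back than shut.
Start: joints at [1.033, 0.434, 0.025, 1.573, -0.012, 1.134, -0.075], TCP at [0.263, -0.567, 0.231] pointing down, gripper open.
Joint ranges: [-2.62, 2.62], [-0.44, 2.09], [-1.27, 1.32], [0.08, 2.57], [-1.32, 4.46], [0.12, 2], [-2.74, 2.74]. Speed limits (rad/s): [2.22, 2.22, 3.01, 3.01, 3.14, 3.14, 3.14].

## Interface

Orientations are given as a 3x3 rotation matrix whose columns are the frame's x, y, z axes.
In Python, from cell import bot gives the robot as it stands.
- The arm moves only by the shell command python3 -m crank 'ROWS' [FORCE]. ROWS is JSON, a list of rows, each a list of 7 numbers: the turn, a rotation vector about the world's x, y, z as a fraction of full scale, then the shift along the world's x, y, z as a fraction of full scale, then the finger opening in mm, from 0 to 85.4. In form: [[wx, wy, wz, dx, dy, dz, jaw], ...]. A call has exactly 10 rows; each row is the pose to reach, as a shift and turn from the pose commanded when the call began; what a row does not reach only later rows make up. Full scale, the value 1, is 0.5 m for a shift and 90 degrees for a turn. A row lasts 1/8 s, in which the tool goes at most 62.5 mm and 10.7 degrees, less where a joint would pass 70% of its speed; a pose out of reach is approached as far as the arm can. A call with a number of a shift or a turn outside -1 to 1 is refused whole. A call with a gripper value outside its range is refused whole. The fingers move at their own pace and stop on an object; FORCE is the grip in N (left out, the last holds). Time passes only in rows, so rows that repeat a pose let the fingers close, or fill a call up. It gives the time, the measured TCP pose, the force, the opening and the grip force at its end, in the units of the state.
- bot.observe(): the state, without advancing time (a new reading comes with each control period).
- bot.grab_frame(name): name is "side" or "top" or "wrist"; returns a dict with "frame" (384x512x3 uint8, blue, green, red), "depth" (384x512 float32, m along the optical axis (not along the pixel's ray), 0 where there is no reading), "fx", "fy", "cx", "cy" (pixels), "origin" and "rotation" of the camera in the world; the wrist camera has in their place "mount" (4x4, takes a point from camera to tool coordinates, whose origin is the TCP and whose axes are the flange's). Camera axes: x right, y down, z forward; pixel columns grow to the right and rows downward; lengths in m; the calibration is good to about 2 mm. The wrist camera is an equidistant fisheye: a pixel r from the principal point sees the ray r / f radians off the axis. A picture is of the moment at which its call begins: read the wrist's pose just before it.
- bot.job_done(): hands the job in; it is judged then, once.
The state is a dict: "time": time; "qpos": joint angles; "joint_velocities": joint speeds; "joint_efforts": joint torques, N m; "tcp_pos": TCP position; "eef_rot": TCP orientation; "contact_force": force on the tool from outside, world axes, zero at the start; "ft_torque": the same for the moment, N m; "finger_gap": opening from 0.0 (shut) to 1.0 (fully open); "grasp_force": force on a finger pad.
Only numpy, scipy, OpenCV 4.12 (cv2) and the standard library are available. Lean on these libraries where they do the work, as an engineer would, in place of code of your own. Each camera call takes 0.05 s, during which the arm holds its last target. There are 200 camera calls.

## Task

The felt polishing wheels and the bars of polishing compound on this bench have been put back in each other's trays: three or all four of them are in a wrong one. Swap them round, parking on the empty cork mat when you need a free spot, until the large wheel lies flat in the middle of the large round dish, the small wheel in the small round dish, the large bar in the large rectangular tray and the small bar in the small rectangular tray. The bench top is gritty: never lay a wheel or a bar on the bare bench, only in the trays or on the mat.

Things in the scene. Friction and masses are not known exactly. Their poses are not given: they have to be found in the camera images.
- wheel_large: Large felt polishing wheel: a grey-brown disc lying flat, 60 mm diameter, 30 mm high, with a dark leather hub patch flush on top. Origin: centre of its underside, z up. At the start it lies flat in one of the four trays. 
- wheel_small: Small felt polishing wheel: the same look, 38 mm diameter, 30 mm high. Origin: centre of its underside, z up. At the start it lies flat in one of the four trays. 
- bar_large: Large bar of polishing compound: a hard, reddish-tan rectangular block, 58 mm along its x, 38 mm along its y, 30 mm high. Origin: centre of its underside, z up. At the start it lies flat in one of the four trays. 
- bar_small: Small bar of polishing compound: the same look, 40 mm along its x, 24 mm along its y, 30 mm high. Origin: centre of its underside, z up. At the start it lies flat in one of the four trays. 
- dish_large: Large round dish, outside diameter 124 mm, inside 116 mm: home of the large wheel. Fixed to the bench, white plastic. Origin: centre of its underside, on the bench top (z = 0); z up. Floor 5 mm and rim top 10 mm above the origin, wall 4 mm. At the start it holds one of the four loose things.
- dish_small: Small round dish, outside diameter 92 mm, inside 84 mm: home of the small wheel. Fixed to the bench, white plastic. Origin: centre of its underside, on the bench top (z = 0); z up. Floor 5 mm and rim top 10 mm above the origin, wall 4 mm. At the start it holds one of the four loose things.
- tray_large: Large rectangular tray, outside 124 mm along its x and 108 mm along its y: home of the large bar. Fixed to the bench, white plastic. Origin: centre of its underside, on the bench top (z = 0); z up. Floor 5 mm and rim top 10 mm above the origin, wall 4 mm. At the start it holds one of the four loose things.
- tray_small: Small rectangular tray, outside 92 mm along its x and 84 mm along its y: home of the small bar. Fixed to the bench, white plastic. Origin: centre of its underside, on the bench top (z = 0); z up. Floor 5 mm and rim top 10 mm above the origin, wall 4 mm. At the start it holds one of the four loose things.
- mat: Square cork mat, 110 by 110 mm, 5 mm thick, fixed to the bench, empty at the start: the free spot. Origin: centre of its underside, on the bench top (z = 0); z up. The trays and the mat lie well apart. Bystanders near the mat and trays are no taller than 75 mm.
Not all that is in view belongs to the job. Leave any green look-alike of the tray_large alone. Leave any orange or purple look-alike of the bar_small alone.

How it is judged:
At the end, for the whole second after the job is handed in: Large wheel in the large dish, small wheel in the small dish, large bar in the large tray, small bar in the small tray: each flat (tilt under 0.1 rad) on the tray's floor, its centre within 15 mm of the tray's centre seen from above, released and at rest (horizontal distance between wheel_large and dish_large below 0.015 m and z of wheel_large in the frame of dish_large between 0.002 and 0.008 m and angle between each of wheel_large, wheel_small, bar_large, bar_small's own z axis and vertical below 0.1 rad and linear speed of each of wheel_large, wheel_small, bar_large, bar_small below 0.02 m/s and angular speed of each of wheel_large, wheel_small, bar_large, bar_small below 0.2 rad/s and horizontal distance between wheel_small and dish_small below 0.015 m and z of wheel_small in the frame of dish_small between 0.002 and 0.008 m and horizontal distance between bar_large and tray_large below 0.015 m and z of bar_large in the frame of tray_large between 0.002 and 0.008 m and horizontal distance between bar_small and tray_small below 0.015 m and z of bar_small in the frame of tray_small between 0.002 and 0.008 m); the robot touches nothing.
It fails at once if the large wheel is laid on the bare bench (its underside less than 2.5 mm above the bench top) (height (world z) of wheel_large below 0.0025 m).
It fails at once if the small wheel is laid on the bare bench (its underside less than 2.5 mm above the bench top) (height (world z) of wheel_small below 0.0025 m).
It fails at once if the large bar is laid on the bare bench (its underside less than 2.5 mm above the bench top) (height (world z) of bar_large below 0.0025 m).
It fails at once if the small bar is laid on the bare bench (its underside less than 2.5 mm above the bench top) (height (world z) of bar_small below 0.0025 m).
It also fails if it takes over 120 s, if anything falls off the work surface, if the arm or the gripper's body presses on something with over 40 N, if the wrist force passes 120 N, or if a joint passes its speed limit or range.

## Working session

There is one attempt and no reset: what is moved stays moved. The work goes in short steps, Python scripts to look and compute and a shell command to move; the robot and the scene stay as the last step left them, time stands still between calls to the robot, and variables do not carry over. Pictures are saved under pics/ and viewed, at most 14 in all, crops included, and the job is handed in when it is done.

```bash
mkdir -p pics; ls; python3 - <<'E'
from cell import bot
import cv2,pickle
o=bot.observe(); print(o['time'],o['tcp_pos'],o['eef_rot'],o['finger_gap'],bot.pinch_z)
for n in('top','side'):
    f=bot.grab_frame(n); pickle.dump(f,open(n+'0.pkl','wb')); cv2.imwrite(f'pics/{n}0.png',f['frame']); print(n,f['origin'],f['rotation'],f['fx'],f['cx'],f['cy'])
E
```

```text
pics
0.0 [ 0.26302329 -0.56640279  0.23051676] [[ 9.06976510e-01  4.21180548e-01 -7.45240994e-04]
 [ 4.21181199e-01 -9.06975431e-01  1.40184622e-03]
 [-8.54849122e-05 -1.58532309e-03 -9.99998740e-01]] 0.9998070277739044 0.0187
top [0.38447356 0.10887268 1.1507451 ] [[ 0.02082635 -0.99282951  0.11771077]
 [-0.99961285 -0.0228507  -0.01587414]
 [ 0.01845009 -0.1173346  -0.99292104]] 362.42165448704554 255.9920573909642 191.02697266669878
side [0.03959482 0.49558751 0.67022373] [[-0.64510973 -0.52951528  0.55086024]
 [-0.76391529  0.46237317 -0.45016051]
 [-0.01633613 -0.71121349 -0.70278625]] 363.5551438203872 251.4533136413095 192.81610614371792
```

View pics/top0.png

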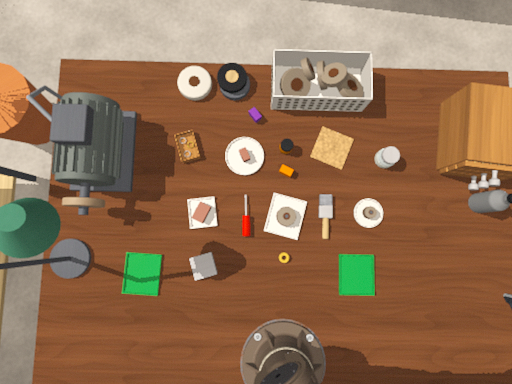

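View pics/side0.png

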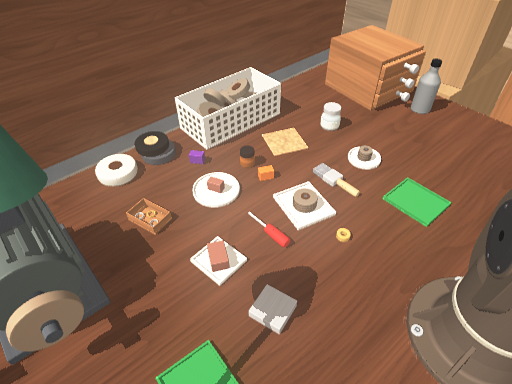

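The top view shows candidates: a large white dish at (245,155) holding a reddish bar, a white square tray at (202,213) with a reddish bar, a white square tray at (286,216) with a wheel, and a small dish at (368,213) with a small wheel. The mat is at (332,147). Decoys are the orange block (287,171), the purple block (255,115), the green trays (142,274) and (357,275), and the white ring (194,83). Next I measure them.

```bash
cat > h.py <<'E'
import numpy as np,cv2
def world(f):
    d=f['depth']; v,u=np.mgrid[:d.shape[0],:d.shape[1]]
    c=np.dstack([(u-f['cx'])/f['fx']*d,(v-f['cy'])/f['fy']*d,d])
    return c@np.array(f['rotation']).T+np.array(f['origin'])
def plane(f,uv,z):
    r=np.array(f['rotation'])@np.array([(uv[0]-f['cx'])/f['fx'],(uv[1]-f['cy'])/f['fy'],1])
    o=np.array(f['origin']); return (o+r*(z-o[2])/r[2])[:2]
def rect(P):
    (c,s,a)=cv2.minAreaRect((P*1000).astype(np.float32)); return np.round(c,1),np.round(s,1),round(a,1)
def blob(f,mask,uv,z,r):
    m=mask.astype(np.uint8).copy(); g=np.zeros_like(m); cv2.circle(g,uv,r,1,-1); m&=g
    n,l,st,_=cv2.connectedComponentsWithStats(m); k=1+np.argmax(st[1:,4]); v,u=np.nonzero(l==k)
    P=np.array([plane(f,p,z) for p in zip(u,v)]); return P
E
python3 - <<'E'
import pickle; from h import *
f=pickle.load(open('top0.pkl','rb')); W=world(f); im=f['frame']
hsv=cv2.cvtColor(im,cv2.COLOR_BGR2HSV); H,S,V=cv2.split(hsv)
white=(S<60)&(V>150)
for n,uv in dict(dishL=(245,155),traySm=(202,213),trayL=(286,216),dishS=(368,213)).items():
    P=blob(f,white,uv,.009,28); print(n,'tray',rect(P),'area',len(P))
    (c,r)=cv2.minEnclosingCircle((P*1000).astype(np.float32)); print('   circ',np.round(c,1),round(2*r,1))
    obj=(~white); P=blob(f,obj&(np.hypot(*(np.mgrid[:384,:512]-np.array(uv)[::-1,None,None]))<16),uv,.035,15); print('   obj',rect(P),np.round(P.mean(0)*1000,1))
    up=(W[...,2]>.024); v,u=np.nonzero(up&(np.hypot(*(np.mgrid[:384,:512]-np.array(uv)[::-1,None,None]))<20)); Q=W[v,u]
    print('   depth',len(Q),np.round(np.median(Q[:,2])*1000),rect(Q[:,:2]),np.round(Q[:,:2].mean(0)*1000,1))
cork=(H>10)&(H<25)&(V>150)&(S>60); P=blob(f,cork,(332,147),.005,30); print('mat',rect(P),'z',np.median(W[140:154,325:340,2]))
c=np.vstack([np.hstack([cv2.resize(im[y-28:y+28,x-36:x+36],(400,300),interpolation=cv2.INTER_CUBIC) for x,y in r]) for r in [[(245,155),(202,213)],[(286,216),(368,213)]]])
cv2.imwrite('pics/crop0.png',c)
# tall bystanders
for n,uv in dict(dark=(287,145),orange=(287,170),purple=(255,115),bottle=(387,157),brush=(325,205),driver=(247,222),box=(188,147)).items():
    q=W[uv[1]-3:uv[1]+4,uv[0]-3:uv[0]+4].reshape(-1,3); print(n,np.round(np.median(q,0),3))
E
```

```text
dishL tray (array([634.1, 131.4]), array([121., 122.]), 1.4) area 1090
   circ [634.5 131.4] 126.8
   obj (array([631.9, 129.8]), array([42.8, 23.9]), 27.6) [631.7 130.1]
   depth 113 36.0 (array([519.5, 114.5]), array([268.5,  31.5]), 9.1) [607.4 129.8]
traySm tray (array([449.2, 259.3]), array([95.2, 87.2]), 7.9) area 603
   circ [450.1 260. ] 123.6
   obj (array([448.5, 258.1]), array([39.5, 56.7]), 63.3) [448.2 258.3]
   depth 243 35.0 (array([416.4, 195.2]), array([183.6,  56.1]), 65.1) [445.4 256.9]
trayL tray (array([443.5,  -2.6]), array([111.5, 127.1]), 76.1) area 1204
   circ [443.   -2.8] 163.6
   obj (array([441.5,  -1.5]), array([54.2, 54.8]), 45.9) [443.3  -3.4]
   depth 307 35.0 (array([411.1,  33.2]), array([ 58.9, 149.2]), 40.9) [439.6   0.6]
dishS tray (array([ 459.7, -267.1]), array([91.9, 92.8]), 1.2) area 579
   circ [ 458.5 -265.9] 95.7
   obj (array([ 457.9, -260.4]), array([34.1, 37.9]), 1.3) [ 459.3 -260.3]
   depth 131 35.0 (array([431.3, -84.1]), array([ 35.6, 395.5]), 8.5) [ 455.6 -249.7]
mat (array([ 669.2, -151.4]), array([112.9, 112.9]), 68.3) z 0.005648314989900816
dark [ 0.661 -0.002  0.051]
orange [ 0.586 -0.005  0.03 ]
purple [0.761 0.099 0.031]
bottle [ 0.626 -0.306  0.071]
brush [ 0.48  -0.127  0.019]
driver [0.421 0.117 0.024]
box [0.658 0.312 0.004]
```

View pics/crop0.png

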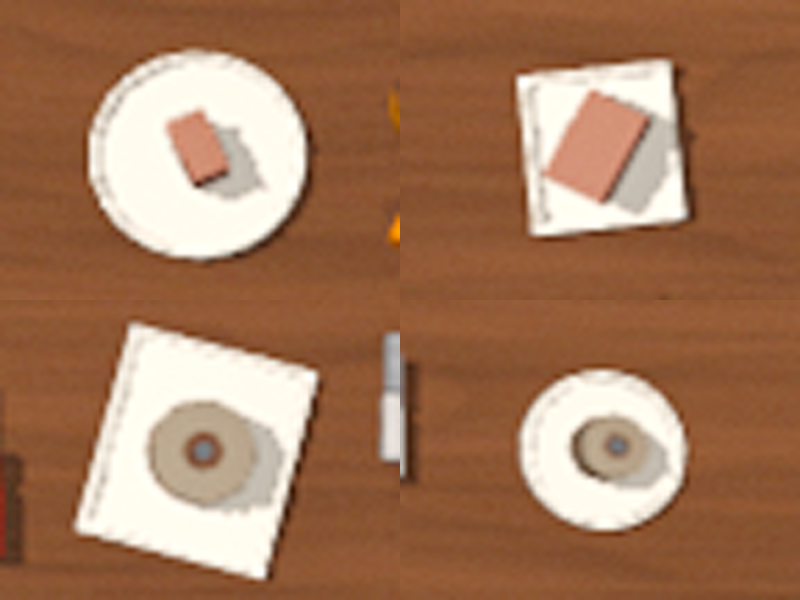

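Crop reading: the large dish (top left) holds the small bar, with its long axis near 25°. The small tray (top right) holds the large bar, short axis near 61°. The large tray (bottom left) holds the large wheel, hub at (204,451). The small wheel sits in its own small dish, hub at (617,445), about 6 mm off centre. So this is a three-way cycle: small bar to the mat, large wheel to the large dish, large bar to the large tray, then small bar to the small tray.

Things that could be mistaken for the small bar are orange (287,171) and purple (255,115). The real one is the reddish-tan bar at (245,155), measured 42x24 mm with its top at 36 mm.

```bash
python3 -m crank '[[0,0,0,0.03,0.06,0,70],[0,0,0,0.08,0.15,0,60],[0,0,0,0.13,0.25,0,55],[0,0,0,0.18,0.35,0,50],[0,0,0,0.23,0.45,0,50],[0,0,0,0.28,0.55,0,50],[0,0,0,0.33,0.63,0,50],[0,0,0,0.38,0.72,0,50],[0,0,0,0.42,0.8,0,50],[0,0,0,0.42,0.8,0,50]]' 30
```

```text
time: 1.35
tcp_pos: [0.4746, -0.1629, 0.2311]
eef_rot: [[0.904, 0.427, 0.0], [0.427, -0.904, 0.002], [0.001, -0.001, -1.0]]
contact_force: [-0.1, -0.6, 0.0]
finger_gap: 0.586
grasp_force: 0.0
```

```bash
python3 -m crank '[[0,0,0,0.03,0.06,0,50],[0,0,0,0.08,0.14,0,50],[0,0,0,0.13,0.24,0,50],[0,0,0,0.18,0.34,0,50],[0,0,0,0.23,0.43,0,50],[0,0,0,0.28,0.52,-0.03,50],[0,0,0,0.315,0.586,-0.1,50],[0,0,0,0.315,0.586,-0.18,50],[0,0,0,0.315,0.586,-0.25,50],[0,0,0,0.315,0.586,-0.25,50]]'; python3 - <<'E'
from cell import bot
import cv2
f=bot.grab_frame('wrist');o=bot.observe();print(o['tcp_pos'],f['fx'],f['cx'],f['cy'],f['mount']);cv2.imwrite('pics/w1.png',f['frame'])
E
```

```text
time: 2.6
tcp_pos: [0.6287, 0.1241, 0.1033]
eef_rot: [[0.907, 0.42, -0.006], [0.42, -0.907, -0.002], [-0.007, -0.0, -1.0]]
contact_force: [0.4, 0.6, -0.3]
finger_gap: 0.584
grasp_force: 0.0
[0.63016575 0.12479693 0.10559231] 297.3186396354542 256.61128978115084 194.98919597317908 [[ 4.95164765e-04 -9.56794104e-01 -2.90765880e-01  7.51522816e-02]
 [ 9.99999860e-01  5.27904846e-04 -3.41565149e-05 -1.42534184e-04]
 [ 1.86177469e-04 -2.90765823e-01  9.56794232e-01 -1.41554746e-01]
 [ 0.00000000e+00  0.00000000e+00  0.00000000e+00  1.00000000e+00]]
```

View pics/w1.png

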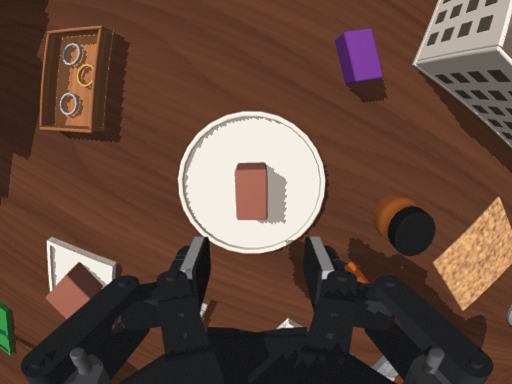

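The wrist view shows the bar upright in the image, top face centre around (252,193), aligned with the jaws (pads at u≈205 and 320). I'll convert that to a world position.

```bash
cat >> h.py <<'E'
def wrist(f,p,R,uv,z):
    d=np.array(uv)-[f['cx'],f['cy']]; r=np.hypot(*d); t=r/f['fx']
    c=np.array([*(d/max(r,1e-9)*np.sin(t)),np.cos(t)]); M=f['mount']
    w=R@M[:3,:3]@c; o=p+R@M[:3,3]; return (o+w*(z-o[2])/w[2])[:2]
E
python3 - <<'E'
from cell import bot; from h import *
o=bot.observe();p,R=np.array(o['tcp_pos']),np.array(o['eef_rot']);f=bot.grab_frame('wrist')
print(p,o['time'])
for uv,z in [((252,193.5),.035),((237,168),.035),((267,168),.035),((236,219),.035),((267,219),.035),((178,181),.01),((326,181),.01),((252,112),.01),((252,252),.01)]: print(uv,np.round(wrist(f,p,R,uv,z),4))
E
```

```text
[0.63016575 0.12479693 0.10559231] 2.65
(252, 193.5) [0.6392 0.1329]
(237, 168) [0.6523 0.151 ]
(267, 168) [0.6614 0.1311]
(236, 219) [0.6155 0.1356]
(267, 219) [0.6255 0.114 ]
(178, 181) [0.616  0.1913]
(326, 181) [0.6682 0.0786]
(252, 112) [0.6931 0.1581]
(252, 252) [0.5824 0.1073]
```

```bash
python3 -m crank '[[0,0,0,0.009,0.009,-0.04,50],[0,0,0,0.009,0.009,-0.09,50],[0,0,0,0.009,0.009,-0.14,50],[0,0,0,0.009,0.009,-0.17,50],[0,0,0,0.009,0.009,-0.189,50],[0,0,0,0.009,0.009,-0.189,40],[0,0,0,0.009,0.009,-0.189,10],[0,0,0,0.009,0.009,-0.189,10],[0,0,0,0.009,0.009,-0.189,10],[0,0,0,0.009,0.009,-0.189,10]]' 50
```

```text
time: 3.95
tcp_pos: [0.6359, 0.1308, 0.0128]
eef_rot: [[0.907, 0.421, 0.002], [0.421, -0.907, 0.0], [0.002, 0.0, -1.0]]
contact_force: [0.2, -0.1, 5.9]
finger_gap: 0.271
grasp_force: 49.7
```

```bash
python3 -m crank '[[0,0,0,0,0,0.04,10],[0,0,0,0,0,0.11,10],[0,0,0,0,0,0.18,10],[0,0,0,0.01,-0.05,0.2,10],[0,0,0,0.02,-0.13,0.2,10],[0,0,0,0.03,-0.23,0.2,10],[0,0,0,0.04,-0.33,0.2,10],[0,0,0,0.055,-0.43,0.2,10],[0,0,0,0.068,-0.52,0.2,10],[0,0,0,0.068,-0.564,0.2,10]]'; python3 - <<'E'
from cell import bot
import cv2
f=bot.grab_frame('wrist');cv2.imwrite('pics/w2.png',f['frame'])
E
```

```text
time: 5.2
tcp_pos: [0.6691, -0.1553, 0.1128]
eef_rot: [[0.909, 0.418, 0.001], [0.418, -0.909, -0.002], [-0.0, 0.002, -1.0]]
contact_force: [0.3, 0.1, -1.3]
finger_gap: 0.268
grasp_force: 49.1
```

View pics/w2.png

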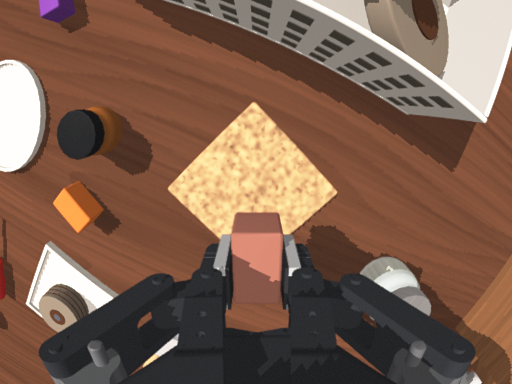

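The bar is held squarely between the pads, with the cork mat (253,180) just ahead of it in the tilted view. I'll lower it, release and rise.

```bash
python3 -m crank '[[0,0,0,0,0,-0.05,10],[0,0,0,0,0,-0.1,10],[0,0,0,0,0,-0.15,10],[0,0,0,0,0,-0.18,10],[0,0,0,0,0,-0.193,10],[0,0,0,0,0,-0.197,10],[0,0,0,0,0,-0.197,10],[0,0,0,0,0,-0.197,45],[0,0,0,0,0,-0.197,50],[0,0,0,0,0,-0.197,50]]'; python3 -m crank '[[0,0,0,0,0,0.03,50],[0,0,0,0,0,0.08,50],[0,0,0,0,0,0.15,60],[0,0,0,0,0,0.22,70],[0,0,0,-0.05,0.04,0.24,80],[0,0,0,-0.13,0.1,0.24,80],[0,0,0,-0.21,0.15,0.24,80],[0,0,0,-0.29,0.2,0.24,80],[0,0,0,-0.37,0.25,0.24,80],[0,0,0,-0.4,0.27,0.24,80]]'; python3 - <<'E'
import pickle; from h import *; from cell import bot
f=bot.grab_frame('top'); cv2.imwrite('pics/top1.png',cv2.resize(f['frame'][90:260,180:410],None,fx=3,fy=3,interpolation=cv2.INTER_CUBIC)); pickle.dump(f,open('top1.pkl','wb'))
print('wheel hub',plane(f,(286.7,216.2),.035), 'small hub',plane(f,(371.06,212.07),.035))
E
```

```text
time: 6.5
tcp_pos: [0.6694, -0.1515, 0.0136]
eef_rot: [[0.907, 0.421, 0.0], [0.421, -0.907, -0.0], [0.0, 0.0, -1.0]]
contact_force: [0.4, -0.5, -0.5]
finger_gap: 0.584
grasp_force: 0.0
time: 7.75
tcp_pos: [0.4674, -0.0151, 0.1344]
eef_rot: [[0.906, 0.423, 0.0], [0.423, -0.906, -0.0], [0.0, 0.0, -1.0]]
contact_force: [0.4, -0.8, -0.2]
finger_gap: 0.934
grasp_force: 0.0
wheel hub [ 0.44086384 -0.00516618] small hub [ 0.45932666 -0.26672842]
```

View pics/top1.png

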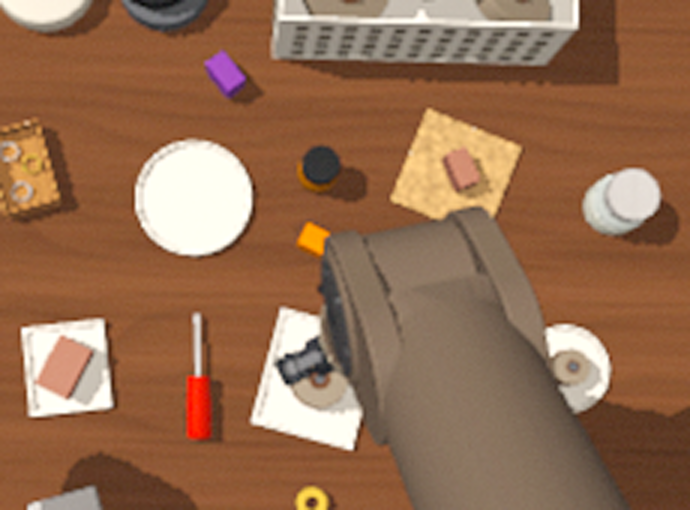

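The empty large dish is at crop (195,197) and the small bar lies flat near the middle of the mat at (463,168). Next comes the large wheel.

```bash
python3 -m crank '[[0,0,0,-0.03,0.01,-0.01,80],[0,0,0,-0.054,0.024,-0.04,80],[0,0,0,-0.054,0.024,-0.1,80],[0,0,0,-0.054,0.024,-0.17,80],[0,0,0,-0.054,0.024,-0.22,80],[0,0,0,-0.054,0.024,-0.253,80],[0,0,0,-0.054,0.024,-0.253,60],[0,0,0,-0.054,0.024,-0.253,45],[0,0,0,-0.054,0.024,-0.253,45],[0,0,0,-0.054,0.024,-0.253,45]]' 50;  python3 - <<'E'
from cell import bot
import cv2
f=bot.grab_frame('wrist');cv2.imwrite('pics/w3.png',f['frame'])
E
```

```text
time: 9.05
tcp_pos: [0.4428, -0.0045, 0.0073]
eef_rot: [[0.907, 0.421, 0.001], [0.421, -0.907, -0.0], [0.001, 0.001, -1.0]]
contact_force: [0.2, -0.4, -1.2]
finger_gap: 0.687
grasp_force: 53.6
```

View pics/w3.png

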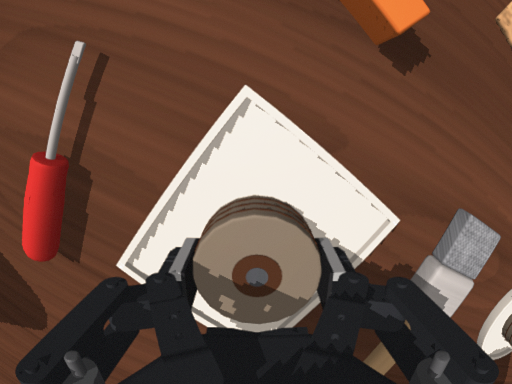

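```bash
python3 - <<'E'
from cell import bot; from h import *
o=bot.observe();p,R=np.array(o['tcp_pos']),np.array(o['eef_rot']);f=bot.grab_frame('wrist')
w=wrist(f,p,R,(257,276),.035);print(p,w,R[:2,:2].T@(w-p[:2]))
E
python3 -m crank '[[0,0,0,0,0,0.02,45],[0,0,0,0,0,0.05,45],[0,0,0,0,0,0.08,45],[0,0,0,0,0,0.12,45],[0,0,0,0,0,0.16,45],[0,0,0,0,0,0.2,45],[0,0,0,0,0,0.22,45],[0,0,0,0,0,0.22,45],[0,0,0,0,0,0.22,45],[0,0,0,0,0,0.22,45]]'
```

```text
[ 0.44262167 -0.00448518  0.0072339 ] [ 0.44498963 -0.0034233 ] [2.59492947e-03 3.37051668e-05]
time: 10.4
tcp_pos: [0.4418, -0.0044, 0.1162]
eef_rot: [[0.907, 0.421, -0.001], [0.421, -0.907, -0.0], [-0.001, -0.001, -1.0]]
contact_force: [0.2, 0.4, -1.8]
finger_gap: 0.686
grasp_force: 53.7
```

```bash
python3 -m crank '[[0,0,0,0.03,0.02,0,45],[0,0,0,0.09,0.06,0,45],[0,0,0,0.16,0.11,0,45],[0,0,0,0.23,0.16,0,45],[0,0,0,0.3,0.21,0,45],[0,0,0,0.36,0.25,0,45],[0,0,0,0.382,0.268,0,45],[0,0,0,0.382,0.268,-0.03,45],[0,0,0,0.382,0.268,-0.08,45],[0,0,0,0.382,0.268,-0.12,45]]';  python3 -m crank '[[0,0,0,0,0,-0.03,45],[0,0,0,0,0,-0.06,45],[0,0,0,0,0,-0.085,45],[0,0,0,0,0,-0.098,45],[0,0,0,0,0,-0.098,45],[0,0,0,0,0,-0.098,45],[0,0,0,0,0,-0.098,65],[0,0,0,0,0,-0.098,80],[0,0,0,0,0,-0.098,80],[0,0,0,0,0,-0.098,80]]'
```

```text
time: 11.65
tcp_pos: [0.6317, 0.1282, 0.0549]
eef_rot: [[0.907, 0.42, -0.002], [0.42, -0.907, -0.001], [-0.002, 0.0, -1.0]]
contact_force: [-0.3, -0.8, -1.3]
finger_gap: 0.685
grasp_force: 53.7
time: 12.9
tcp_pos: [0.6333, 0.1296, 0.0079]
eef_rot: [[0.907, 0.421, 0.0], [0.421, -0.907, -0.0], [0.0, 0.0, -1.0]]
contact_force: [0.9, -0.5, -1.2]
finger_gap: 0.933
grasp_force: 0.0
```

```bash
python3 -m crank '[[0,0,0,0,0,0.04,80],[0,0,0,0,0,0.1,80],[0,0,0,0,0,0.17,80],[0,0,0.1,0,0,0.23,80],[0,0,0.2,-0.03,0.03,0.24,75],[0,0,0.31,-0.09,0.06,0.24,70],[0,0,0.42,-0.15,0.1,0.24,65],[0,0,0.53,-0.2,0.14,0.24,60],[0,0,0.63,-0.25,0.17,0.24,60],[0,0,0.7,-0.27,0.19,0.24,60]]';  python3 -m crank '[[0,0,0.08,0,0,0,60],[0,0,0.18,0,0,0,60],[0,0,0.29,0,0,0,60],[0,0,0.4,-0.03,0.02,0,60],[0,0,0.51,-0.05,0.04,0,60],[0,0,0.61,-0.08,0.06,0,60],[0,0,0.7,-0.099,0.066,0,60],[0,0,0.7,-0.099,0.066,0,60],[0,0,0.7,-0.099,0.066,0,60],[0,0,0.7,-0.099,0.066,0,60]]'; python3 - <<'E'
from cell import bot
import cv2
f=bot.grab_frame('wrist');cv2.imwrite('pics/w4.png',f['frame'])
f=bot.grab_frame('top');cv2.imwrite('pics/top2.png',cv2.resize(f['frame'][115:195,195:295],None,fx=5,fy=5,interpolation=cv2.INTER_CUBIC))
print(bot.observe()['qpos'],bot.observe()['tcp_pos'])
E
```

```text
time: 14.15
tcp_pos: [0.4971, 0.2256, 0.1294]
eef_rot: [[0.03, 1.0, 0.001], [1.0, -0.03, -0.0], [0.0, 0.001, -1.0]]
contact_force: [0.9, -0.6, 0.1]
finger_gap: 0.702
grasp_force: 0.0
time: 15.4
tcp_pos: [0.4494, 0.2573, 0.1281]
eef_rot: [[-0.873, 0.489, 0.001], [0.489, 0.873, -0.0], [-0.001, 0.0, -1.0]]
contact_force: [0.1, 0.2, -0.6]
finger_gap: 0.704
grasp_force: 0.0
[ 0.03417388  0.54574583 -0.91130774  1.90418578  0.52824359  0.95174094
 -0.06494267] [0.44911639 0.25744981 0.12791223]
```

View pics/w4.png

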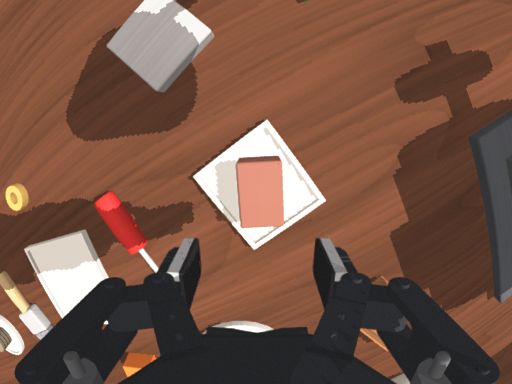

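View pics/top2.png

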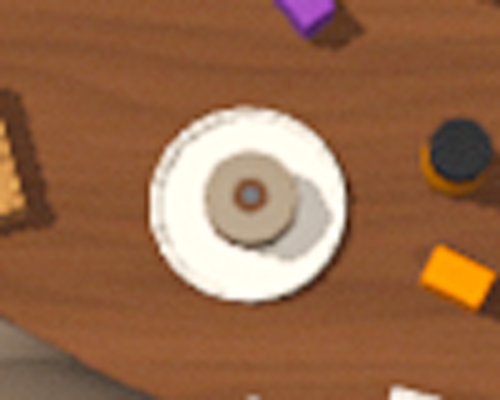

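The large wheel is centred in its dish: hub (250,195), dish centre about (249,204), with parallax from its height. The large bar is aligned with the jaws within about 3°, top face centre near (261,197).

```bash
python3 - <<'E'
from cell import bot; from h import *
o=bot.observe();p,R=np.array(o['tcp_pos']),np.array(o['eef_rot']);f=bot.grab_frame('wrist')
for uv,z in [((261.5,197.5),.035),((238,169),.035),((281,167),.035),((242,227),.035),((283,226),.035)]:
    w=wrist(f,p,R,uv,z);print(uv,np.round(w,4),np.round(R[:2,:2].T@(w-p[:2]),4))
E
```

```text
(261.5, 197.5) [0.4514 0.262 ] [0.0002 0.005 ]
(238, 169) [0.4211 0.257 ] [ 0.0242 -0.014 ]
(281, 167) [0.4365 0.2881] [0.0259 0.0206]
(242, 227) [0.4664 0.2346] [-0.0262 -0.0115]
(283, 226) [0.4828 0.2657] [-0.0253  0.0236]
```

```bash
python3 -m crank '[[0,0,0,0.003,0.005,-0.04,60],[0,0,0,0.003,0.005,-0.09,60],[0,0,0,0.003,0.005,-0.14,60],[0,0,0,0.003,0.005,-0.19,60],[0,0,0,0.003,0.005,-0.22,60],[0,0,0,0.003,0.005,-0.238,60],[0,0,0,0.003,0.005,-0.238,45],[0,0,0,0.003,0.005,-0.238,25],[0,0,0,0.003,0.005,-0.238,25],[0,0,0,0.003,0.005,-0.238,25]]' 50;  python3 -m crank '[[0,0,0,0,0,0.02,25],[0,0,0,0,0,0.05,25],[0,0,0,0,0,0.08,25],[0,0,0,0,0,0.12,25],[0,0,0,0,0,0.16,25],[0,0,0,0,0,0.2,25],[0,0,0,0,0,0.22,25],[0,0,0,0,0,0.22,25],[0,0,0,0,0,0.22,25],[0,0,0,0,0,0.22,25]]'; python3 - <<'E'
from cell import bot
import cv2
f=bot.grab_frame('wrist');cv2.imwrite('pics/w5.png',f['frame'])
E
```

```text
time: 16.8
tcp_pos: [0.4506, 0.2602, 0.0093]
eef_rot: [[-0.874, 0.486, 0.001], [0.486, 0.874, 0.0], [-0.001, 0.001, -1.0]]
contact_force: [0.9, -0.4, 3.5]
finger_gap: 0.434
grasp_force: 49.5
time: 18.05
tcp_pos: [0.4499, 0.2598, 0.1181]
eef_rot: [[-0.874, 0.486, -0.001], [0.486, 0.874, -0.001], [0.001, -0.001, -1.0]]
contact_force: [0.9, -0.6, -1.1]
finger_gap: 0.439
grasp_force: 49.3
```

View pics/w5.png

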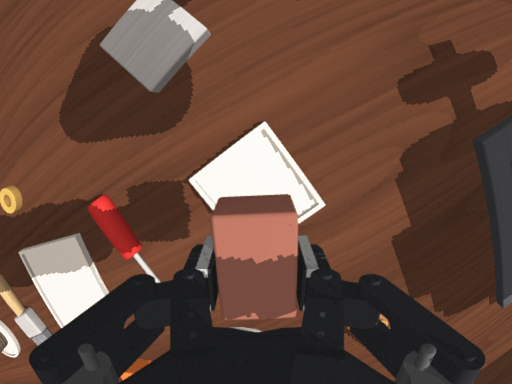

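The large bar is held level and square, and the small tray behind it is empty. Carrying it to the large tray.

```bash
python3 -m crank '[[0,0,0,0,-0.03,0,25],[0,0,0,0,-0.1,0,25],[0,0,0,-0.005,-0.18,0,25],[0,0,0,-0.01,-0.27,0,25],[0,0,0,-0.01,-0.36,0,25],[0,0,0,-0.014,-0.44,0,25],[0,0,0,-0.014,-0.5,0,25],[0,0,0,-0.014,-0.527,-0.02,25],[0,0,0,-0.014,-0.527,-0.07,25],[0,0,0,-0.014,-0.527,-0.12,25]]';  python3 -m crank '[[0,0,0,0,0,-0.03,25],[0,0,0,0,0,-0.06,25],[0,0,0,0,0,-0.085,25],[0,0,0,0,0,-0.098,25],[0,0,0,0,0,-0.098,25],[0,0,0,0,0,-0.098,25],[0,0,0,0,0,-0.098,45],[0,0,0,0,0,-0.098,60],[0,0,0,0,0,-0.098,60],[0,0,0,0,0,-0.098,60]]'
```

```text
time: 19.35
tcp_pos: [0.443, -0.0034, 0.0577]
eef_rot: [[-0.874, 0.486, 0.0], [0.486, 0.874, 0.0], [0.0, 0.0, -1.0]]
contact_force: [-0.2, -0.9, -0.8]
finger_gap: 0.439
grasp_force: 49.4
time: 20.6
tcp_pos: [0.4433, -0.0034, 0.0099]
eef_rot: [[-0.874, 0.486, 0.0], [0.486, 0.874, -0.0], [-0.0, 0.0, -1.0]]
contact_force: [0.3, 0.4, -0.3]
finger_gap: 0.701
grasp_force: 0.0
```

```bash
python3 -m crank '[[0,0,0,0,0,0.04,60],[0,0,0,0,0,0.1,60],[0,0,0,0,0,0.17,60],[0,0,-0.1,0,0,0.23,60],[0,0,-0.2,0.04,-0.03,0.24,55],[0,0,-0.31,0.1,-0.07,0.24,50],[0,0,-0.42,0.16,-0.11,0.24,50],[0,0,-0.53,0.22,-0.15,0.24,50],[0,0,-0.63,0.28,-0.19,0.24,50],[0,0,-0.7,0.32,-0.22,0.24,50]]';  python3 -m crank '[[0,0,-0.08,0,0,0,50],[0,0,-0.18,0.02,-0.01,0,50],[0,0,-0.29,0.05,-0.03,0,50],[0,0,-0.4,0.08,-0.04,0,50],[0,0,-0.51,0.1,-0.06,0,50],[0,0,-0.61,0.12,-0.07,0,50],[0,0,-0.7,0.132,-0.076,0,50],[0,0,-0.7,0.132,-0.076,0,50],[0,0,-0.7,0.132,-0.076,0,50],[0,0,-0.7,0.132,-0.076,0,50]]'; python3 - <<'E'
from cell import bot
import cv2
f=bot.grab_frame('wrist');cv2.imwrite('pics/w6.png',f['frame'])
f=bot.grab_frame('top');cv2.imwrite('pics/top3.png',cv2.resize(f['frame'][180:250,180:320],None,fx=5,fy=5,interpolation=cv2.INTER_CUBIC))
E
```

```text
time: 21.85
tcp_pos: [0.6043, -0.1143, 0.1296]
eef_rot: [[0.041, 0.999, 0.0], [0.999, -0.041, -0.0], [-0.0, 0.0, -1.0]]
contact_force: [-0.3, 1.2, 0.4]
finger_gap: 0.583
grasp_force: 0.0
time: 23.1
tcp_pos: [0.6689, -0.1512, 0.1298]
eef_rot: [[0.906, 0.423, -0.0], [0.423, -0.906, 0.0], [-0.0, -0.0, -1.0]]
contact_force: [-0.2, 0.7, -0.2]
finger_gap: 0.586
grasp_force: 0.0
```

View pics/w6.png

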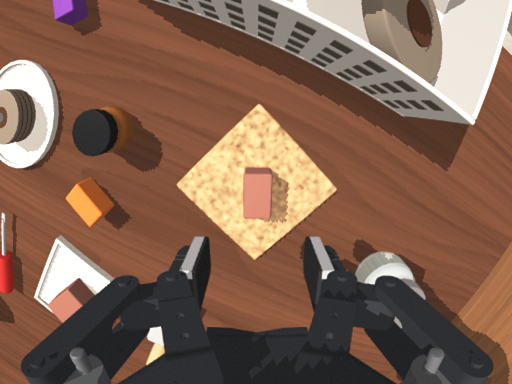

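View pics/top3.png

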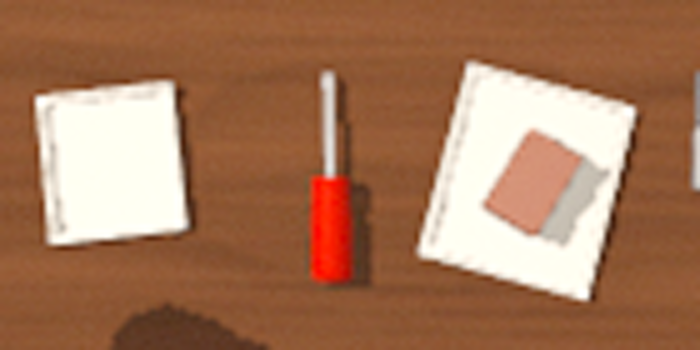

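The small bar on the mat is centred between the jaws (257,193). The large bar lies in the large tray at crop (534,184), tray centre about (527,180). Grasping the small bar.

```bash
python3 -m crank '[[0,0,0,0,0,-0.04,50],[0,0,0,0,0,-0.09,50],[0,0,0,0,0,-0.14,50],[0,0,0,0,0,-0.19,50],[0,0,0,0,0,-0.22,50],[0,0,0,0,0,-0.236,50],[0,0,0,0,0,-0.236,30],[0,0,0,0,0,-0.236,10],[0,0,0,0,0,-0.236,10],[0,0,0,0,0,-0.236,10]]' 50;  python3 -m crank '[[0,0,0,0,0,0.02,10],[0,0,0,0,0,0.05,10],[0,0,0,0,0,0.08,10],[0,0,0,0,0,0.12,10],[0,0,0,0,0,0.16,10],[0,0,0,0,0,0.2,10],[0,0,0,0,0,0.22,10],[0,0,0,0,0,0.22,10],[0,0,0,0,0,0.22,10],[0,0,0,0,0,0.22,10]]'
```

```text
time: 24.45
tcp_pos: [0.6696, -0.1515, 0.0125]
eef_rot: [[0.907, 0.421, 0.001], [0.421, -0.907, -0.0], [0.001, 0.001, -1.0]]
contact_force: [-0.2, -0.1, 2.2]
finger_gap: 0.27
grasp_force: 49.7
time: 25.7
tcp_pos: [0.6687, -0.1513, 0.1208]
eef_rot: [[0.907, 0.421, -0.002], [0.421, -0.907, 0.0], [-0.001, -0.001, -1.0]]
contact_force: [-0.5, -0.8, -0.7]
finger_gap: 0.27
grasp_force: 49.4
```

```bash
python3 -m crank '[[0,0,0,-0.02,0.04,0,10],[0,0,0,-0.06,0.12,0,10],[0,0,0,-0.11,0.21,0,10],[0,0,0,-0.16,0.31,0,10],[0,0,0,-0.22,0.41,0,10],[0,0,0,-0.27,0.51,0,10],[0,0,0,-0.32,0.61,0,10],[0,0,0,-0.37,0.7,0,10],[0,0,0,-0.41,0.77,0,10],[0,0,0,-0.438,0.822,0,10]]';  python3 -m crank '[[0,0,0,0,0,0,10],[0,0,0,0,0,-0.05,10],[0,0,0,0,0,-0.1,10],[0,0,0,0,0,-0.15,10],[0,0,0,0,0,-0.19,10],[0,0,0,0,0,-0.21,10],[0,0,0,0,0,-0.218,10],[0,0,0,0,0,-0.218,10],[0,0,0,0,0,-0.218,10],[0,0,0,0,0,-0.218,10]]'
```

```text
time: 26.95
tcp_pos: [0.4488, 0.2614, 0.1216]
eef_rot: [[0.906, 0.423, -0.001], [0.423, -0.906, 0.0], [-0.001, -0.0, -1.0]]
contact_force: [0.7, 1.0, -1.5]
finger_gap: 0.269
grasp_force: 49.4
time: 28.2
tcp_pos: [0.4505, 0.2598, 0.0132]
eef_rot: [[0.907, 0.421, 0.001], [0.421, -0.907, 0.0], [0.001, -0.0, -1.0]]
contact_force: [-0.9, 0.8, -0.6]
finger_gap: 0.27
grasp_force: 49.5
```

Release, rise and back away, then check all four.

```bash
python3 -m crank '[[0,0,0,0,0,0,30],[0,0,0,0,0,0,45],[0,0,0,0,0,0,45],[0,0,0,0,0,0,45],[0,0,0,0,0,0.03,45],[0,0,0,0,0,0.09,45],[0,0,0,0,0,0.16,45],[0,0,0,0,0,0.24,45],[0,0,0,0,0,0.32,45],[0,0,0,0,0,0.36,45]]';  python3 -m crank '[[0,0,0,0.02,-0.04,0,45],[0,0,0,0.06,-0.11,0.02,45],[0,0,0,0.11,-0.2,0.04,45],[0,0,0,0.15,-0.3,0.04,45],[0,0,0,0.2,-0.4,0.04,45],[0,0,0,0.25,-0.5,0.04,45],[0,0,0,0.3,-0.6,0.04,45],[0,0,0,0.35,-0.7,0.04,45],[0,0,0,0.39,-0.76,0.04,45],[0,0,0,0.4,-0.8,0.04,45]]'; python3 - <<'E'
from cell import bot
from h import *
f=bot.grab_frame('top'); im=f['frame']; W=world(f)
H,S,V=cv2.split(cv2.cvtColor(im,cv2.COLOR_BGR2HSV)); white=(S<60)&(V>150)
G=np.mgrid[:384,:512]
for n,uv in dict(dishL=(245,155),traySm=(202,213),trayL=(286,216),dishS=(368,213)).items():
    T=rect(blob(f,white,uv,.009,28)); near=np.hypot(*(G-np.array(uv)[::-1,None,None]))<17
    P=blob(f,near&(S>60)&(V>90) if n in('traySm','trayL') else near&(S>35)&(V>70),uv,.035,17); z=np.median(W[near&(W[...,2]>.02),2])
    print(n,T,'obj',rect(P),np.round(P.mean(0)*1000,1),'off',np.round(P.mean(0)*1000-T[0],1),'z',z)
cv2.imwrite('pics/top4.png',cv2.resize(im[120:250,175:400],None,fx=3.5,fy=3.5,interpolation=cv2.INTER_CUBIC))
E
```

```text
time: 29.45
tcp_pos: [0.4507, 0.2603, 0.1962]
eef_rot: [[0.907, 0.421, 0.003], [0.421, -0.907, 0.002], [0.004, -0.0, -1.0]]
contact_force: [0.3, 0.6, 0.1]
finger_gap: 0.527
grasp_force: 0.0
time: 30.7
tcp_pos: [0.6507, -0.1421, 0.2134]
eef_rot: [[0.908, 0.42, 0.0], [0.42, -0.908, 0.0], [0.001, 0.0, -1.0]]
contact_force: [-0.0, 1.0, 0.0]
finger_gap: 0.525
grasp_force: 0.0
dishL (array([634.1, 131.4]), array([121., 122.]), 1.4) obj (array([631.4, 127.9]), array([60.7, 56.5]), 1.5) [630.8 128.3] off [-3.3 -3.1] z 0.03551581584465002
traySm (array([449.3, 259.3]), array([95.3, 88. ]), 7.2) obj (array([449.1, 256.8]), array([39.5, 23.2]), 23.9) [448.9 256.8] off [-0.4 -2.5] z 0.03524768504214082
trayL (array([443.5,  -2.6]), array([111.5, 127.1]), 76.1) obj (array([441.4,  -3.6]), array([37.9, 58. ]), 59.7) [441.3  -3.5] off [-2.2 -0.9] z 0.035333428559147895
dishS (array([ 459.7, -267.1]), array([91.9, 92.8]), 1.2) obj (array([ 456.5, -257.3]), array([ 99.1, 100.8]), 1.2) [ 452.7 -256.3] off [-7.  10.8] z 0.03574500198703845
```

View pics/top4.png

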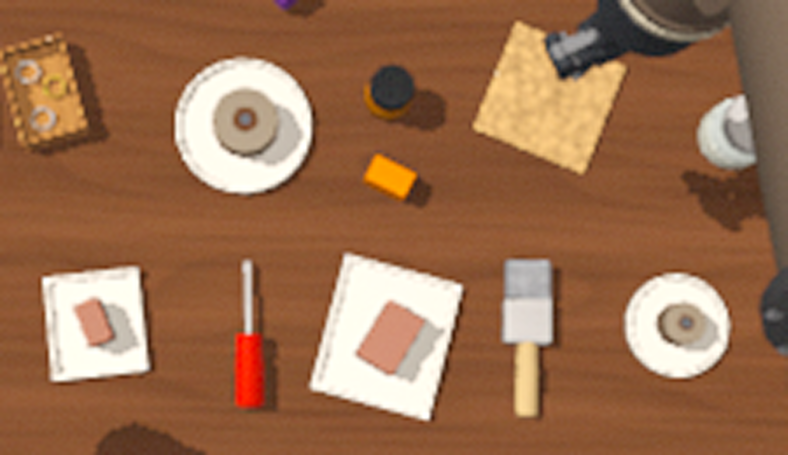

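All four lie flat (tops at 35 mm) and within about 5 mm of centre. The dishS blob figure is spoiled by bench pixels. The small wheel's hub is at (686,323), which matches the dish centre to under 1 mm. Handing in.

```bash
python3 -c "
from cell import bot
print(bot.job_done())"
```

```text
the job is handed in; nothing more can be done
None
```

I handed the job in at about 31 s of robot time: in the last picture both wheels and both bars lie flat in their own trays, within about 5 mm of centre, though the hand-in returned no verdict.

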